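Slide the potting tray home past its spring catch

ROBOT

A 7-joint arm with a two-finger parallel gripper is mounted at the origin on the work surface. World frame = base frame: x ahead of the robot, y to its left, z up, the work surface at z = 0. Lengths are in mm, angles in rad, forces in N, time in s.
With the tool pointing down it reaches from about 350 to 900 mm from the base axis. Payload 8.1 kg.
Tool frame: the origin (TCP) lies on the centre line of the jaws, within the pads' length; the fingertips stand nose_length ahead of it and the grasp point (between the pads) lies 5 mm behind it (nose_length is the distance from the TCP to the fingertips, in mm); z points along the fingers, y is the line along which they close (so a half turn about z gives the same grasp; the last joint's range is limited). The gripper opens to 85 mm and grips with 20 to 120 N. Pads are 22 mm wide; open, the fingers measure 114 mm over their backs; the gripper's body (76 mm by 85 mm) begins 54 mm behind the grasp point. The pads swing forward as they close: fully open they stand 13 mm farther back than shut.
Start: joints at [1.175, 0.434, 0.025, 1.573, -0.012, 1.134, -0.075], TCP at [180.372, -598.421, 214.123] pointing down, gripper open.
Joint ranges: [-2.62, 2.62], [-0.44, 2.09], [-1.27, 1.32], [0.08, 2.57], [-1.32, 4.46], [0.12, 2], [-2.74, 2.74]. Speed limits (rad/s): [2.22, 2.22, 3.01, 3.01, 3.14, 3.14, 3.14].

INTERFACE

Orientations are given as [roll, pitch, yaw] about the fixed x, y, z axes, in that order (R = Rz(yaw) Ry(pitch) Rx(roll)).
In Python, from rig import get_state, snapshot, calibration, job_done, nose_length gives the robot as it stands.
- The arm moves only by the shell command python3 -m pendant 'ROWS' [FORCE]. ROWS is a JSON object of lists of equal length, an entry for each row: "delta_pos": the shift along the tool's x, y, z in units of 25 mm (1.0 is 25 mm), a list of three; "twist": the turn, a rotation vector about the tool's x, y, z in units of 0.1 rad (1.0 is 0.1 rad), a list of three; "gripper": the gripper command: -1 is shut, 1 is fully open, values between are in proportion. In form: {"delta_pos": [[dx, dy, dz], ...], "twist": [[ax, ay, az], ...], "gripper": [gripper, ...]}. A call has exactly 10 rows; each row shifts and turns the commanded pose from where the row before left it, along the tool's axes as they then stand; what a row does not reach is not made up. A row lasts 1/8 s, in which the tool goes at most 62.5 mm and 10.7 degrees, less where a joint would pass 70% of its speed; a pose out of reach is approached as far as the arm can. A call with a number of a shift or a turn outside -1 to 1 is refused whole. A call with a gripper value outside its range is refused whole. The fingers move at their own pace and stop on an object; FORCE is the grip in N (left out, the last holds). Time passes only in rows, so rows that do not move let the fingers close, or fill a call up. It gives the time, the measured TCP pose, the force, the opening and the grip force at its end, in the units of the state.
- get_state(): the state, without advancing time (a new reading comes with each control period).
- snapshot(name): name is "side" or "top"; returns the picture (420x560x3 uint8, blue, green, red); there is no depth.
- calibration(name): a dict with "fx", "fy", "cx", "cy" (pixels), "rvec" (rotation vector, rad) and "tvec" (3), from world to camera coordinates, as OpenCV has them. Camera axes: x right, y down, z forward; pixel columns grow to the right and rows downward; lengths in mm; the calibration is good to about 2 mm. A picture is of the moment at which its call begins. calibration takes no time and is no camera call.
- job_done(): hands the job in; it is judged then, once.
The state is a dict: "time_s": time; "joints": joint angles; "joint_vel": joint speeds; "effort": joint torques, N m; "tool_pos": TCP position; "eef_rot": TCP orientation; "ft_force": force on the tool from outside, world axes, zero at the start; "ft_torque": the same for the moment, N m; "width": finger opening in mm; "grasp_force": force on a finger pad.
Only numpy, scipy, OpenCV 4.12 (cv2) and the standard library are available. Lean on these libraries where they do the work, as an engineer would, in place of code of your own. Each camera call takes 0.05 s, during which the arm holds its last target. There are 200 camera calls.

TASK

Put the metal potting tray away in its wooden runner: with a fingertip press down the long spring catch that lies between the rails behind the tray, and keep it pressed while you push the tray from behind, past the catch's tooth, until it is fully home against the wooden end stop; then take your finger away so that the catch springs up and locks the tray. Do not grasp or lift the tray, keep the saucer in it, and leave the other things on the bench alone.

Things in the scene. Friction and masses are not known exactly. Their poses are not given: they have to be found in the camera images.
- runner: Fixed wooden runner on the bench, 152 mm wide (x), 330 mm long (y -165 to +165). Origin: centre of its underside, z up. The tray slides along its +y. Two rails (tops at z = 40 mm) leave an open channel 64 mm wide (x -32 to +32, floor z = 5); side guides (inner faces x = +-62, tops z = 54) keep the tray straight with 2 mm play. The -y end is open. Place and yaw vary.
- stop_face (a point): Middle of the inner face of the wooden end stop that closes the runner's +y end: at y = +145, z = 50 mm in the runner's frame; the stop's top is at z = 62. Fixed.
- tread (a point): Where to press: top of the catch's flat steel strip when unpressed, on the centre line at y = -120, z = 25 mm in the runner's frame (fixed: does not sink with the catch). Axes as the runner's. The strip, 46 mm wide, lies in the channel from y = -155 to +125, running on under the tray. At the start the tray's rear wall is 35 to 80 mm from this point, towards +y.
- spring_catch (a joint): How far the catch (strip and tooth, one rigid piece, goes straight down wherever pressed) is pressed, m: 0 up, 0.014 bottom. Takes 3 N to start, 8 to 9 N at 11 mm, 10 N at the bottom; springs back. Up, its tooth blocks the tray's lip; more than 9 mm down it is clear: hold it at 10.5 to 13 mm. Released with the tray home, the tooth rises behind the lip and locks the tray.
- tooth (a point): Centre of the top of the catch's upright tooth, at the strip's +y end: 40 mm wide (x), 10 mm long (runner y = +115 to +125), 12 mm above the strip's top, so 37 mm above the bench when up. Sinks with the catch.
- tray: Loose open galvanised metal tray on the two rails, 120 mm wide (x), 140 mm long (y, the sliding direction), walls 30 mm high, 4 mm thick, 0.35 to 0.7 kg. Origin: centre of its floor's underside, 40 mm above the bench; axes as the runner's. Walls reach 70 mm above the bench. Origin starts at y = -15 to +30 mm in the runner's frame (lip 15 to 60 mm short of the tooth); home is y = +75.
- tray_rear (a point): Middle of the outside of the tray's rear wall, where to push: tray y = -70 mm, 55 mm above the bench (the wall spans 40 to 70 mm above the bench).
- lip (a point): Middle of the lower edge of the lip under the tray's front wall: 58 mm wide, 8 mm thick (tray y = +62 to +70), reaching 12 mm below the tray's floor, 28 mm above the bench.
- saucer: Loose brown ceramic saucer lying in the tray, 88 mm across the rim, 20 mm high, origin at the centre of its underside. It rides along and stays in the tray.
- trowel: Bystander, loose, to be left alone. Origin at the centre of its underside, z up. Aluminium trowel lying beside the runner, wooden handle, 270 mm long along its y, 70 mm wide, up to 28 mm high.
- cultivator: Bystander, loose, to be left alone. Origin at the centre of its underside, z up. Three-pronged stainless hand cultivator lying beside the runner on the robot's side, 260 mm long along its y, 70 mm wide, up to 30 mm high.
- pot: Bystander, loose, to be left alone. Origin at the centre of its underside, z up. Small terracotta flowerpot, 80 mm across, 75 mm high, beyond the end stop.
- bucket: Bystander, loose, to be left alone. Origin at the centre of its underside, z up. Galvanised bucket, 216 mm across the rim, 200 mm high, at the robot's left.
- sprayer: Bystander, loose, to be left alone. Origin at the centre of its underside, z up. Blue plastic pump sprayer, 112 mm across, 258 mm high, with black head, lever and handle, at the left.
- jar: Bystander, loose, to be left alone. Origin at the centre of its underside, z up. Clear jar with a metal lid, 70 mm across, 95 mm high, at the right.
Things that resemble listed ones, but are neither listed nor needed, are in the scene too. What is meant by the saucer is not green, and is the larger of those in its own colour.

How it is judged (in metres and radians):
On the way, in this order (a step that is already met when the one before it is completed fails the run):
1. the fingers hold the spring catch down (more than 8.5 mm) while the tray's lip is still short of the tooth (value of joint spring_catch above 0.0085 m and contact force between the fingers and spring_catch above 0.3 N and y of tray in the frame of runner below 0.044 m), for 0.1 s.
2. the tray's lip passes over the tooth while the fingers still hold the catch down (value of joint spring_catch above 0.0085 m and contact force between the fingers and spring_catch above 0.3 N and y of tray in the frame of runner between 0.047 and 0.063 m), for 0.02 s.
3. the tray is pushed home (lip wholly past the tooth) before the catch is let go (value of joint spring_catch above 0.0085 m and contact force between the fingers and spring_catch above 0.3 N and y of tray in the frame of runner above 0.067 m), for 0.05 s.
At the end, for the whole second after the job is handed in: The tray rests flat on the rails within 7 mm of the end stop, still; the catch has sprung up (less than 2 mm down) with its tooth behind the tray's lip; the saucer lies flat in the tray (y of tray in the frame of runner between 0.068 and 0.08 m and z of tray in the frame of runner between 0.036 and 0.044 m and angle between tray's own z axis and vertical below 0.05 rad and value of joint spring_catch below 0.002 m and linear speed of tray below 0.01 m/s and horizontal distance between saucer and tray below 0.04 m and angle between saucer's own z axis and vertical below 0.1 rad); the robot touches nothing.
It fails at once if the tray is lifted off the rails (more than 8 mm) or tipped (more than 0.12 rad) (z of tray in the frame of runner above 0.048 m or angle between tray's own z axis and vertical above 0.12 rad).
It fails at once if the saucer is lifted out of the tray or tipped (z of saucer in the frame of tray above 0.02 m or angle between saucer's own z axis and vertical above 0.35 rad).
It fails at once if another thing on the bench is moved by more than 20 mm (distance of any of trowel, cultivator, pot, bucket, sprayer, jar from where it was at the start of the episode above 0.02 m).
It also fails if it takes over 38 s, if anything falls off the work surface, if the arm or the gripper's body presses on something with over 40 N, if the wrist force passes 120 N, or if a joint passes its speed limit or range.

## Working session

There is one attempt and no reset: what is moved stays moved. The work goes in short steps, Python scripts to look and compute and a shell command to move; the robot and the scene stay as the last step left them, time stands still between calls to the robot, and variables do not carry over. Pictures are saved under pics/ and viewed, at most 10 in all, crops included, and the job is handed in when it is done.

```bash
mkdir -p pics; ls
python3 - <<'E'
from rig import *
import cv2
s=get_state();print(s, nose_length if not callable(nose_length) else nose_length())
for n in("side","top"):
    cv2.imwrite(f"pics/{n}0.png",snapshot(n));print(n,calibration(n))
E
```

```text
pics
{'time_s': 0.0, 'joints': array([ 1.17542003,  0.43522433,  0.02500235,  1.57411243, -0.01161525,
        1.13398224, -0.07503892]), 'joint_vel': array([-4.95896605e-04,  1.25481613e-04,  2.07848797e-04,  2.52611257e-04,
       -3.78949584e-04, -5.71631751e-05,  1.56301158e-04]), 'effort': array([-2.59098406e-04, -6.70471215e+01,  1.02494840e+00, -3.16226077e+01,
        1.54932548e-02,  1.24425834e-02, -3.71081239e-05]), 'tool_pos': array([ 180.15927685, -597.9126048 ,  213.31955279]), 'eef_rot': array([-3.14001807e+00,  1.42079057e-04,  2.92734415e-01]), 'ft_force': array([ 0.34112674,  0.0662981 , -0.12636072]), 'ft_torque': array([ 0.03543699, -0.03215898, -0.00821032]), 'grasp_force': 0.0, 'width': 85.43621035447599} 14.0
side {'fx': 474.39313117723725, 'fy': 474.39313117723725, 'cx': 282.6017086626429, 'cy': 218.24464936175787, 'rvec': array([ 0.79184689, -2.33168482,  1.41324501]), 'tvec': array([ 517.23395563,  232.1281154 , 1168.55164474])}
top {'fx': 386.2830039964829, 'fy': 386.2830039964829, 'cx': 281.6583691961959, 'cy': 213.48972495425397, 'rvec': array([ 2.17171796, -2.12940919,  0.17655075]), 'tvec': array([  18.51894711,  576.30130847, 1159.98235345])}
```

View pics/side0.png

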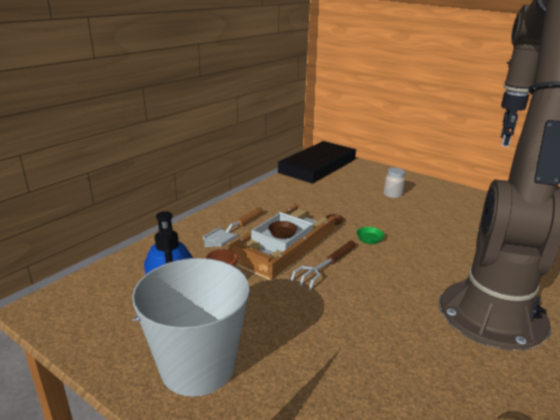

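View pics/top0.png

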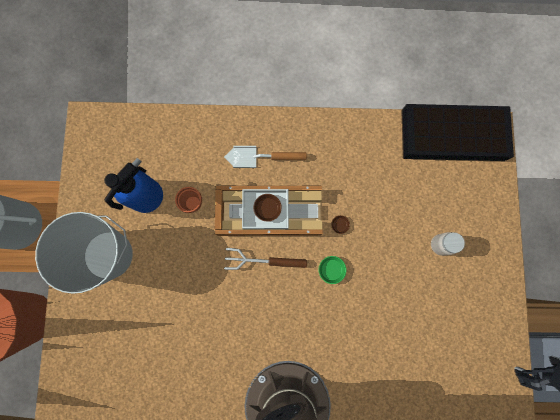

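The side view shows the tray with its brown saucer at (283,232), and the pot at (222,258) beyond the stop. In the top view the runner spans columns 215–322 and rows 185–235, with the end stop on the left (world +y). The tray is at about (265,208), and a small brown decoy saucer sits at (340,225) near the open end. Next I'll zoom in on both.

Run:
```python
import cv2
t=cv2.imread("pics/top0.png")[175:245,205:355];cv2.imwrite("pics/topz.png",cv2.resize(t,None,fx=5.3,fy=5.3,interpolation=cv2.INTER_CUBIC))
t=cv2.imread("pics/side0.png")[195:285,205:355];cv2.imwrite("pics/sidez.png",cv2.resize(t,None,fx=5.3,fy=5.3,interpolation=cv2.INTER_CUBIC))
```

```text
(no output)
```

View pics/topz.png

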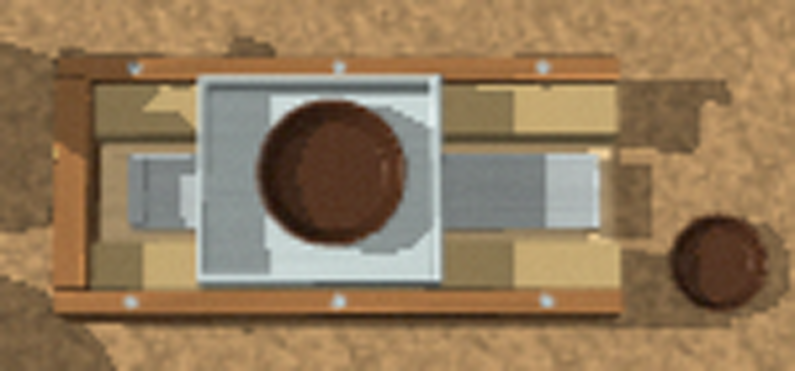

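View pics/sidez.png

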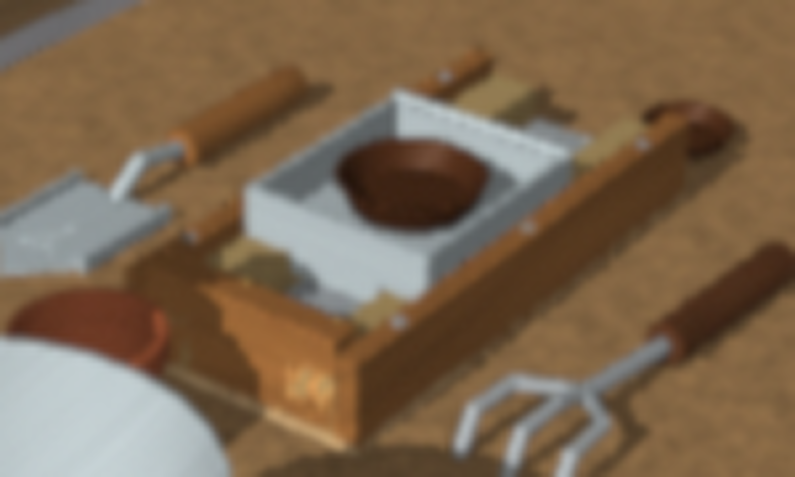

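The crops show the guide screws clearly: in the top crop at (134,68), (543,68), (131,301), (545,301), and in the side crop at (400,321), (643,144), (190,237), (445,77). The tray's rear corners in the top crop are (440,75) and (440,283), and the strip end is at x=600. Now I'll triangulate these points.

```bash
cat > h.py <<'E'
from rig import *
import cv2,numpy as np
def cam(n):
    c=calibration(n);R=cv2.Rodrigues(c['rvec'])[0];K=np.array([[c['fx'],0,c['cx']],[0,c['fy'],c['cy']],[0,0,1]])
    return K,R,np.array(c['tvec'])
def ray(n,p):
    K,R,t=cam(n);return -R.T@t,R.T@np.linalg.inv(K)@np.array([*p,1.])
def onz(n,p,z):
    o,d=ray(n,p);return o+d*(z-o[2])/d[2]
def tri(a,b):
    P=[K@np.c_[R,t] for K,R,t in(cam("top"),cam("side"))]
    X=cv2.triangulatePoints(P[0],P[1],np.array(a,float),np.array(b,float));return (X[:3]/X[3]).ravel()
def zt(p): return (p[0]+.5)/5.3-.5+205,(p[1]+.5)/5.3-.5+175
def zs(p): return (p[0]+.5)/5.3-.5+205,(p[1]+.5)/5.3-.5+195
E
python3 - <<'E'
from h import *
np.set_printoptions(precision=1,suppress=True)
for n,a,b in[("n+",(131,301),(400,321)),("n0",(338,301),(528,227)),("n-",(545,301),(643,144)),("f+",(134,68),(190,237)),("f-",(543,68),(445,77)),
 ("rear far",(440,76),(400,92)),("rear near",(440,283),(570,157)),("front far",(198,76),(247,187)),("front near",(198,283),(430,255))]:
    z=54 if len(n)==2 else 70
    print(n,tri(zt(a),zs(b)),onz("top",zt(a),z))
for n,a,z in[("strip end far",(600,154),25),("strip near",(600,229),25),("guide end far",(620,57),54),("rail end far",(620,88),40),("near guide end",(620,291),54),("rail near",(620,285),40),("stop in",(92,90),62),("stop in near",(92,290),62),("decoy",(718,262),15),("saucer",(332,172),64)]: print(n,onz("top",zt(a),z))
E
```

```text
n+ [515.  188.7  53.8] [515.5 189.   54. ]
n0 [517.6  69.5  53.8] [517.9  69.7  54. ]
n- [519.6 -50.4  53.9] [520.3 -50.   54. ]
f+ [652.4 192.3  53.5] [652.7 192.5  54. ]
f- [658.1 -47.8  53.1] [658.  -47.7  54. ]
rear far [647.6  12.9  70.7] [648.4  13.3  70. ]
rear near [528.7  11.7  68.4] [527.7  11.4  70. ]
front far [645.2 153.3  69.6] [645.3 153.4  70. ]
front near [525.1 149.4  70.5] [525.  149.3  70. ]
strip end far [612.5 -84.6  25. ]
strip near [567.1 -84.9  25. ]
guide end far [665.6 -93.1  54. ]
rail end far [650.  -94.8  40. ]
near guide end [527.  -93.5  54. ]
rail near [532.1 -95.1  40. ]
stop in [637.4 215.4  62. ]
stop in near [520.6 210.5  62. ]
decoy [ 550. -157.   15.]
saucer [591.7  74.7  64. ]
```

The triangulated heights match the text (54 and 70). The runner's centre is about (586.5, 70.5) with yaw about 0.022, and the tray's rear wall is at world y of about 12.4, so the tray is at runner y of about +12. The plan is to turn the tool so its x axis points along runner +y, shut the gripper, and move to about (588.6, -25).

```bash
python3 -m pendant '{"delta_pos":[[0,0,0],[0,0,0],[0,0,0],[0,0,0],[0,0,0],[0,0,0],[0,0,0],[0,0,0],[0,0,0],[0,0,0]],"twist":[[0,0,-1],[0,0,-1],[0,0,-1],[0,0,-1],[0,0,-1],[0,0,-1],[0,0,-1],[0,0,-1],[0,0,-1],[0,0,-1]],"gripper":[-1,-1,-1,-1,-1,-1,-1,-1,-1,-1]}' 40
python3 -m pendant '{"delta_pos":[[0,0,0],[0,0,0],[0,0,0],[1,0.7,0],[1,0.7,0],[1,0.7,0],[1,0.7,0],[1,0.7,0],[1,0.7,0],[1,0.7,0]],"twist":[[0,0,-1],[0,0,-1],[0,0,-1],[0,0,0],[0,0,0],[0,0,0],[0,0,0],[0,0,0],[0,0,0],[0,0,0]],"gripper":[-1,-1,-1,-1,-1,-1,-1,-1,-1,-1]}'
python3 -m pendant '{"delta_pos":[[1,0.7,0],[1,0.7,0],[1,0.7,0],[1,0.7,0],[1,0.7,0],[1,0.7,0],[1,0.7,0],[1,0.7,0],[1,0.7,0],[0,0,0]],"twist":[[0,0,0],[0,0,0],[0,0,0],[0,0,0],[0,0,0],[0,0,0],[0,0,0],[0,0,0],[0,0,0],[0,0,0]],"gripper":[-1,-1,-1,-1,-1,-1,-1,-1,-1,-1]}'
```

```text
time_s: 1.35
tool_pos: [180.2, -598.1, 213.6]
eef_rot: [-3.141, -0.001, 1.296]
ft_force: [-0.1, 0.5, -0.6]
width: 0.0
grasp_force: 0.0
time_s: 2.6
tool_pos: [299.3, -419.7, 213.9]
eef_rot: [-3.141, -0.0, 1.593]
ft_force: [-0.5, 1.0, 0.4]
width: 0.2
grasp_force: 0.0
time_s: 3.85
tool_pos: [452.6, -190.0, 214.0]
eef_rot: [3.141, -0.001, 1.597]
ft_force: [-0.9, 0.1, 0.4]
width: -0.3
grasp_force: 0.0
```

```bash
python3 -m pendant '{"delta_pos":[[0.93,0.8,0],[0.93,0.8,0],[0.93,0.8,0],[0.93,0.8,0],[0.93,0.8,0],[0.93,0.8,0],[0.93,0.8,0],[0,0,1],[0,0,1],[0,0,0]],"twist":[[0,0,0],[0,0,0],[0,0,0],[0,0,0],[0,0,0],[0,0,0],[0,0,0],[0,0,0],[0,0,0],[0,0,0]],"gripper":[-1,-1,-1,-1,-1,-1,-1,-1,-1,-1]}'
python3 -m pendant '{"delta_pos":[[0,0,1],[0,0,1],[0,0,1],[0,0,0.6],[0,0,0],[0,0,0],[0,0,0],[0,0,0],[0,0,0],[0,0,0]],"twist":[[0,0,0],[0,0,0],[0,0,0],[0,0,0],[0,0,0],[0,0,0],[0,0,0],[0,0,0],[0,0,0],[0,0,0]],"gripper":[-1,-1,-1,-1,-1,-1,-1,-1,-1,-1]}'
python3 - <<'E'
from h import *
t=snapshot("top")[175:245,205:355];a=cv2.resize(t,None,fx=5.3,fy=5.3,interpolation=cv2.INTER_CUBIC)
t=snapshot("side")[195:270,215:345];b=cv2.resize(t,(795,225),interpolation=cv2.INTER_CUBIC)
cv2.imwrite("pics/c1.png",np.vstack([a,b]))
E
```

```text
time_s: 5.1
tool_pos: [586.2, -27.9, 162.1]
eef_rot: [-3.137, 0.001, 1.592]
ft_force: [0.2, -0.5, 0.9]
width: -0.1
grasp_force: 0.0
time_s: 6.35
tool_pos: [588.0, -26.6, 74.2]
eef_rot: [3.142, 0.0, 1.593]
ft_force: [-0.4, 0.1, -0.7]
width: -0.1
grasp_force: 0.0
```

View pics/c1.png

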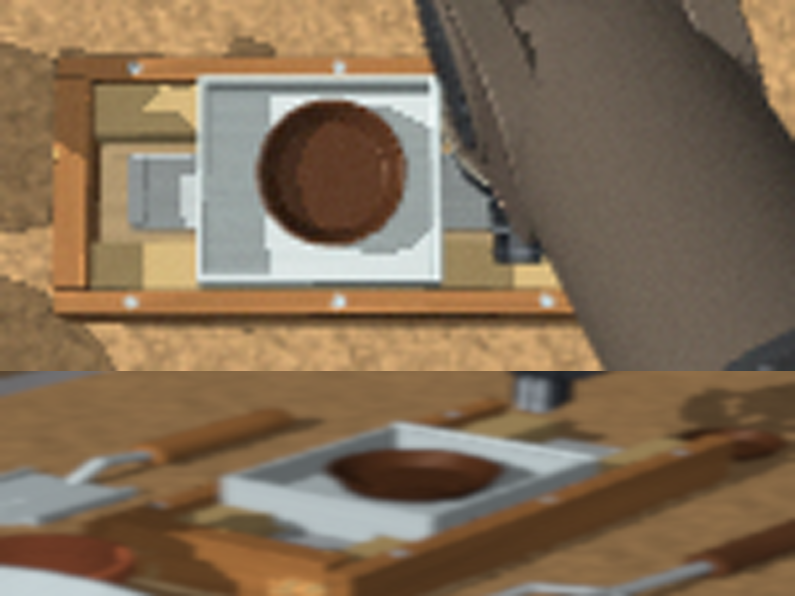

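The picture shows the fingers above the strip, centred, about 25 mm behind the tray, with nothing disturbed. Next I'll descend gently to touch the strip and read the force.

```bash
python3 -m pendant '{"delta_pos":[[0,0,0.4],[0,0,0.4],[0,0,0.4],[0,0,0.2],[0,0,0.1],[0,0,0.1],[0,0,0.1],[0,0,0],[0,0,0],[0,0,0]],"twist":[[0,0,0],[0,0,0],[0,0,0],[0,0,0],[0,0,0],[0,0,0],[0,0,0],[0,0,0],[0,0,0],[0,0,0]],"gripper":[-1,-1,-1,-1,-1,-1,-1,-1,-1,-1]}'
python3 -c "
from rig import *
for i in range(1): s=get_state();print(s['tool_pos'],s['ft_force'])"
```

```text
time_s: 7.7
tool_pos: [588.0, -26.6, 31.7]
eef_rot: [3.141, 0.0, 1.593]
ft_force: [0.4, 0.7, -1.4]
width: 0.2
grasp_force: 0.0
[588.01177652 -26.63352248  31.7318302 ] [ 0.37173682  0.66247556 -1.4444282 ]
```

Run:
```python
from h import *
print(nose_length if not callable(nose_length) else nose_length(), get_state()['ft_force'],get_state()['effort'])
t=snapshot("side")[190:260,250:350];b=cv2.resize(t,None,fx=7,fy=7,interpolation=cv2.INTER_CUBIC)
cv2.imwrite("pics/c2.png",b)
K,R,t=cam("side")
for z in(0,11,25,40): 
  p=K@(R@np.array([588,-15,z])+t);print(z,(p[:2]/p[2]-[250,190])*7)
```

```text
14.0 [ 0.37173682  0.66247556 -1.4444282 ] [-5.11112608e-03 -6.95985746e+01 -8.01397383e+00 -2.28530216e+01
  1.13823102e-02  2.38095687e-03  2.89368209e-04]
0 [349.72203821 311.02366497]
11 [350.80952774 289.61242448]
25 [352.20466962 262.14391325]
40 [353.71339256 232.43913997]
```

View pics/c2.png

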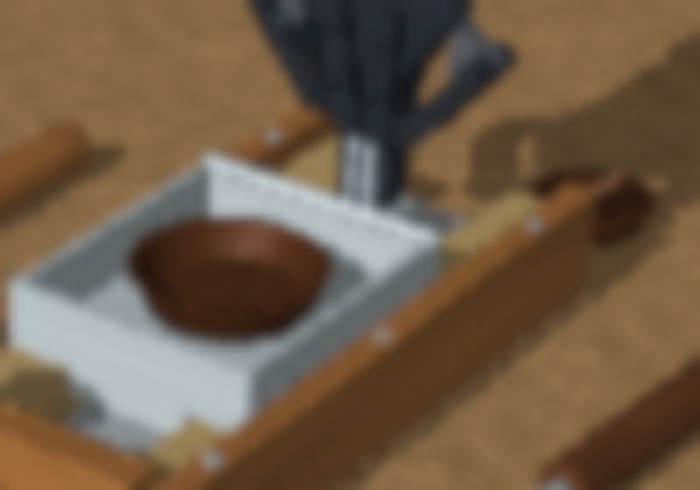

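The tray hides the fingertip from the side camera, so I'll go by force. I'll press a little further in small steps.

```bash
python3 -m pendant '{"delta_pos":[[0,0,0],[0,0,0.04],[0,0,0.04],[0,0,0],[0,0,0],[0,0,0],[0,0,0],[0,0,0],[0,0,0],[0,0,0]],"twist":[[0,0,0],[0,0,0],[0,0,0],[0,0,0],[0,0,0],[0,0,0],[0,0,0],[0,0,0],[0,0,0],[0,0,0]],"gripper":[-1,-1,-1,-1,-1,-1,-1,-1,-1,-1]}'
```

```text
time_s: 9.0
tool_pos: [587.9, -26.6, 29.6]
eef_rot: [-3.142, 0.0, 1.593]
ft_force: [-0.5, -0.2, 0.8]
width: 0.0
grasp_force: 0.0
```

```bash
python3 -m pendant '{"delta_pos":[[0,0,0.04],[0,0,0.04],[0,0,0.04],[0,0,0],[0,0,0],[0,0,0],[0,0,0],[0,0,0],[0,0,0],[0,0,0]],"twist":[[0,0,0],[0,0,0],[0,0,0],[0,0,0],[0,0,0],[0,0,0],[0,0,0],[0,0,0],[0,0,0],[0,0,0]],"gripper":[-1,-1,-1,-1,-1,-1,-1,-1,-1,-1]}'
python3 - <<'E'
from h import *
print(get_state()['tool_pos'],get_state()['ft_force'])
im=snapshot("side");b=cv2.resize(im[190:240,270:330],None,fx=13,fy=11,interpolation=cv2.INTER_CUBIC)
cv2.imwrite("pics/c3.png",b)
# tooth visibility in top view: compare to start
t=snapshot("top");a=cv2.imread("pics/top0.png")
d=cv2.absdiff(t,a).max(2)[200:222,225:245];print(d)
E
```

```text
time_s: 10.25
tool_pos: [588.0, -26.6, 26.6]
eef_rot: [3.142, 0.0, 1.593]
ft_force: [0.5, 0.0, 0.7]
width: 0.1
grasp_force: 0.0
[587.96561037 -26.61443064  26.60698689] [0.4866183  0.01403835 0.68033879]
[[14 14 10 15 11 15 11 11 15  9 14 10 10 12 12 14 12 20 17 17]
 [ 8  8 11 14  9 13  8 12 11  6 11 12 15  9 14 11  8 22 20 17]
 [14 18 18 15 16 15 14 17 12 17 16 20 18 15 15 14 16 23 17 18]
 [19 19 17 20 21 22 19 16 21 19 17 18 17 20 18 19 18 21 14 15]
 [19 19 16 21 13 15 20 19 17 18 19 20 21 19 16 20 16 21 17 16]
 [16 15 14 16 15 16 14 11 18 18 15 14 14 13 15 18 14 21 16 17]
 [19 20 19 19 11 18 17 16 13 18 14 19 15 15 15 15 13 24 18 17]
 [13 18 15 16 16 15 18 14 16 18 16 16 15 12 16 18 17 21 14 12]
 [19 18 17 20 19 19 16 15 15 10 15 14 18 14 22 24 21 19 17 18]
 [16 15 19 16 17 13 15 14 14 14 15 16 16 17 22 22 22 21 16 16]
 [22 21 18 18 16 16 16 20 16 14 15 14 15 16 20 18 18 22 19 21]
 [20 18 15 18 16 15 18 10 17 14 16 21 18 15 21 22 19 23 19 17]
 [21 17 21 17 13 16 18 13 17 16 17 16 14 14 23 21 19 23 16 16]
 [16 22 18 16 17 17 18 14 13 15 16 17 17 13 17 24 20 23 16 17]
 [16 15 15 17 16 16 16 16 20 14 11 17 18 17 19 24 17 19 21 17]
 [26 16 16 18 13 19 16 12 17 17 17 17 18 14 18 24 21 22 17 16]
 [22 17 15 21 17 14 16 15 19 16 18 13 17 16 13 18 20 23 19 12]
 [19 20 16 14 15 14 10 13 15 16 15 18 17 16 14 22 21 23 15 14]
 [18 18 21 16 14 16 11 22 17 19 14 15 15 13 12 14 15 21 18 22]
 [17 18 20 15 19 17 21 17 16 20 14 17 18 19 17 14 16 24 15 16]
 [19 20 19 17 18 17 16 19 15 20 17 19 20 22 20 19 17 26 16 18]
 [15 15 18 15 17 15 15 22 19 21 22 21 17 20 18 21 22 21 17 20]]
```

View pics/c3.png

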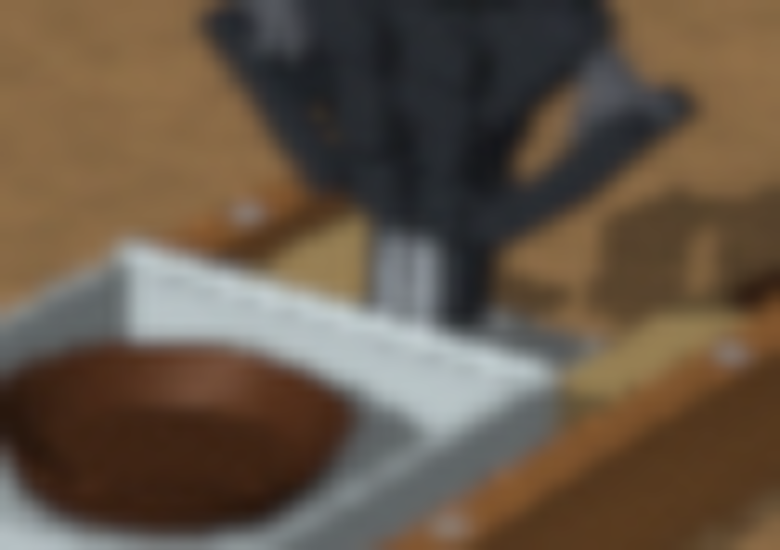

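Run:
```python
from h import *
a=cv2.imread("pics/side0.png");b=snapshot("side")
both=[cv2.resize(i[205:235,295:330],None,fx=11,fy=16,interpolation=cv2.INTER_CUBIC) for i in(a,b)]
cv2.imwrite("pics/c4.png",np.hstack(both))
K,R,t=cam("side")
c=np.array([586.5,70.5]);yw=.022
def w(x,y,z): return np.array([c[0]+x*np.cos(yw)-y*np.sin(yw),c[1]+x*np.sin(yw)+y*np.cos(yw),z])
for n,p in[("far",(23,-155)),("near",(-23,-155)),("mid",(-23,-110))]:
  for z in(25,13):
    q=K@(R@w(*p,z)+t);print(n,z,(q[:2]/q[2]-[295,205])*[11,16])
```

```text
far 25 [122.39562473 192.13160704]
far 13 [120.35679663 244.41707601]
near 25 [255.96695764 259.20165537]
near 13 [253.39982989 312.03084209]
mid 25 [172.76492681 345.82933044]
mid 13 [170.4578009  399.49444964]
```

View pics/c4.png

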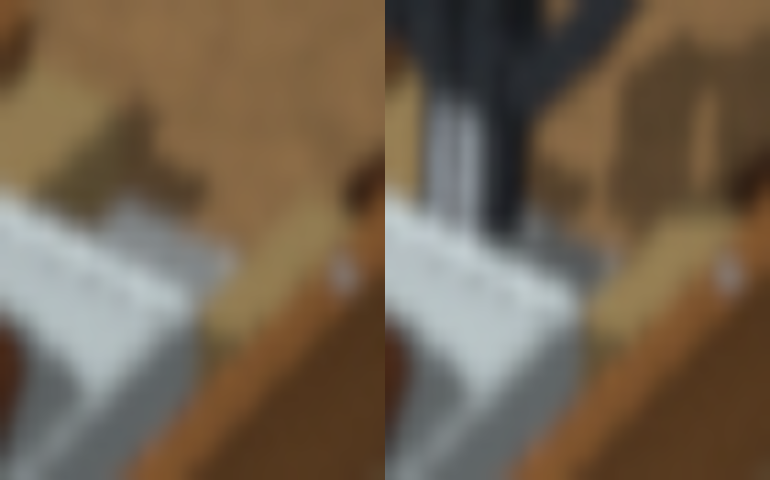

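Run:
```python
from h import *
np.set_printoptions(precision=1,suppress=True)
K,R,t=cam("side")
for x in(574,588,602):
  for y in(-38,-15):
    for z in (13,26,40):
      q=K@(R@np.array([x,y,z])+t);print(x,y,z,(q[:2]/q[2]-[295,205])*[11,16])
```

```text
574 -38 13 [143.  390.5]
574 -38 26 [145.4 332.4]
574 -38 40 [148.  269.3]
574 -15 13 [ 97.4 435.7]
574 -15 26 [ 99.7 377.1]
574 -15 40 [102.1 313.5]
588 -38 13 [102.4 368.3]
588 -38 26 [104.6 310.4]
588 -38 40 [107.  247.5]
588 -15 13 [ 56.6 413. ]
588 -15 26 [ 58.6 354.7]
588 -15 40 [ 60.8 291.3]
602 -38 13 [ 62.1 346.3]
602 -38 26 [ 64.2 288.6]
602 -38 40 [ 66.4 226. ]
602 -15 13 [ 16.1 390.6]
602 -15 26 [ 18.  332.4]
602 -15 40 [ 20.  269.3]
```

The strip corner is at the same pixels as before pressing, and the force is about 0. In the side view the finger also ends well above the strip, at roughly z = 45. So the fingertip has not reached the catch, and I'll keep descending in small steps under force.

```bash
python3 -m pendant '{"delta_pos":[[0,0,0.08],[0,0,0.08],[0,0,0.08],[0,0,0.08],[0,0,0],[0,0,0],[0,0,0],[0,0,0],[0,0,0],[0,0,0]],"twist":[[0,0,0],[0,0,0],[0,0,0],[0,0,0],[0,0,0],[0,0,0],[0,0,0],[0,0,0],[0,0,0],[0,0,0]],"gripper":[-1,-1,-1,-1,-1,-1,-1,-1,-1,-1]}'
python3 - <<'E'
from h import *
np.set_printoptions(precision=1,suppress=True)
a=cv2.imread("pics/side0.png").astype(int).mean(2);b=snapshot("side").mean(2)
# finger silhouette: dark/bright column listing
for c in(300,302,304,306,308,310,312): print(c,b[205:232,c].astype(int))
K,R,t=cam("side")
E
```

```text
time_s: 11.65
tool_pos: [587.9, -26.6, 18.6]
eef_rot: [3.142, 0.0, 1.593]
ft_force: [-0.2, 0.3, 0.3]
width: -0.2
grasp_force: 0.0
300 [ 30  31  34  37  37  36  37  49  84 118 130 133 132 142 176 196 187 188
 191 193 189 172 136 110 101 108 122]
302 [ 40  41  39  38  38  41  42  44  59  97 132 142 139 138 163 195 196 183
 187 192 193 192 182 160 137 133 122]
304 [ 41  40  39  38  42  44  42  41  40  45  53  59  56  58  84 142 186 188
 186 190 192 193 189 176 151 126 107]
306 [ 25  26  25  26  29  35  40  41  37  31  29  31  32  35  47  92 156 193
 186 187 190 185 169 141 114 102 100]
308 [ 26  29  31  32  36  41  44  45  46  50  56  59  68  86  97  95 129 179
 195 184 176 158 130 108 101 101 100]
310 [ 73  86  82  65  51  46  46  50  61  70  70  66  67  75  87  88 100 146
 186 175 146 117 102 101  99  97  95]
312 [ 97  84  62  49  46  46  52  72  95 101  92  72  66  77  89  89  89 104
 130 138 112  96  93  91  92  91  88]
```

Run:
```python
from h import *
im=cv2.imread("pics/c1.png").mean(2)[371:]
for c in(298,300,302,304,306,308,310):
    print(c,[int(im[min(int((r-195+.5)*3),224),int((c-215+.5)*795/130)]) for r in range(195,218)])
K,R,t=cam("side")
for x,y in((574,-38),(602,-38),(574,-15),(602,-15)):
  for z in (60,92):
    q=K@(R@np.array([x,y,z])+t);print(x,y,z,q[:2]/q[2])
```

```text
298 [70, 81, 91, 93, 92, 91, 91, 90, 89, 90, 91, 87, 91, 97, 107, 116, 118, 118, 119, 118, 112, 101, 110]
300 [45, 63, 94, 120, 134, 137, 136, 135, 136, 138, 140, 142, 132, 111, 109, 116, 119, 118, 117, 110, 96, 81, 83]
302 [40, 51, 76, 102, 122, 133, 134, 132, 130, 128, 134, 143, 141, 129, 111, 111, 116, 115, 104, 86, 74, 72, 71]
304 [44, 45, 57, 79, 91, 94, 94, 93, 89, 85, 84, 87, 94, 101, 102, 105, 107, 96, 81, 74, 70, 71, 78]
306 [37, 35, 33, 33, 35, 38, 36, 36, 35, 35, 41, 57, 81, 97, 100, 98, 90, 73, 66, 65, 65, 72, 94]
308 [43, 43, 43, 47, 50, 54, 55, 56, 56, 63, 79, 97, 106, 106, 105, 100, 88, 74, 71, 70, 66, 67, 82]
310 [44, 51, 67, 87, 98, 103, 102, 99, 100, 104, 104, 106, 107, 107, 106, 106, 102, 100, 102, 96, 78, 66, 69]
574 -38 60 [308.79022161 216.13613484]
574 -38 92 [309.34290618 206.87064344]
602 -38 60 [301.32192419 213.46568974]
602 -38 92 [301.79232529 204.26421184]
574 -15 60 [304.59525153 218.85396827]
574 -15 92 [305.11020579 209.51050266]
602 -15 60 [297.08427526 216.12657662]
602 -15 92 [297.51594212 206.84803937]
```

Run:
```python
from h import *
K,R,t=cam("side")
for p in((180,-598,199),(180,-598,213),(180,-598,231),(180,-598,260)):
    q=K@(R@np.array(p,float)+t);print(p,q[:2]/q[2])
a=cv2.imread("pics/side0.png")
b=snapshot("side")
cv2.imwrite("pics/c5.png",np.hstack([cv2.resize(a[95:160,485:540],(390,460),interpolation=cv2.INTER_CUBIC),cv2.resize(b[170:235,280:335],(390,460),interpolation=cv2.INTER_CUBIC)]))
```

```text
(180, -598, 199) [500.91754125 154.40167563]
(180, -598, 213) [501.93389168 150.45125491]
(180, -598, 231) [503.25306832 145.32378838]
(180, -598, 260) [505.40838531 136.94635408]
```

View pics/c5.png

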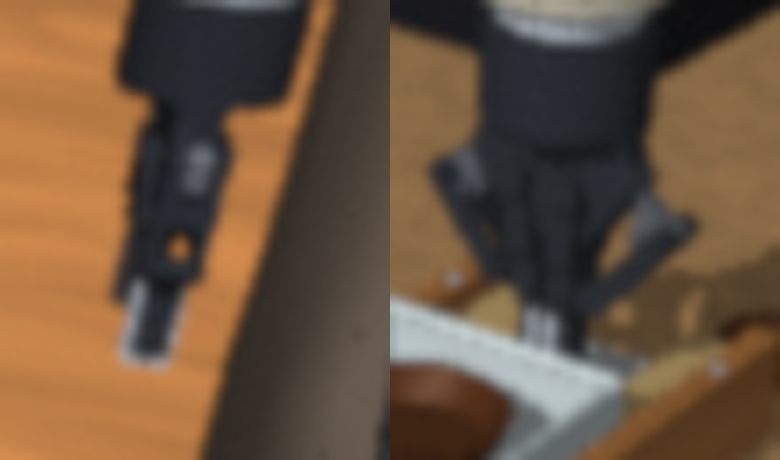

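At the start pose the fingertips also appear about 30 mm higher than TCP minus nose would put them (row 146 against 154). So the reported tool z is consistently low by about 30 mm, and contact should come near a reported z of about 7. I'll continue down.

```bash
python3 -m pendant '{"delta_pos":[[0,0,0.08],[0,0,0.08],[0,0,0.08],[0,0,0.08],[0,0,0.04],[0,0,0],[0,0,0],[0,0,0],[0,0,0],[0,0,0]],"twist":[[0,0,0],[0,0,0],[0,0,0],[0,0,0],[0,0,0],[0,0,0],[0,0,0],[0,0,0],[0,0,0],[0,0,0]],"gripper":[-1,-1,-1,-1,-1,-1,-1,-1,-1,-1]}'
```

```text
time_s: 13.0
tool_pos: [588.0, -26.6, 9.6]
eef_rot: [3.142, 0.0, 1.593]
ft_force: [-0.3, 0.3, -0.2]
width: 0.1
grasp_force: 0.0
```

```bash
python3 -m pendant '{"delta_pos":[[0,0,0.04],[0,0,0.04],[0,0,0.04],[0,0,0],[0,0,0],[0,0,0],[0,0,0],[0,0,0],[0,0,0],[0,0,0]],"twist":[[0,0,0],[0,0,0],[0,0,0],[0,0,0],[0,0,0],[0,0,0],[0,0,0],[0,0,0],[0,0,0],[0,0,0]],"gripper":[-1,-1,-1,-1,-1,-1,-1,-1,-1,-1]}'
```

```text
time_s: 14.25
tool_pos: [588.0, -26.6, 6.6]
eef_rot: [3.142, 0.0, 1.593]
ft_force: [-0.3, -0.2, 3.2]
width: -0.4
grasp_force: 1.9
```

Contact: 3.2 N at reported z = 6.6, as the images predicted. Now I'll press about 10.5 mm more.

```bash
python3 -m pendant '{"delta_pos":[[0,0,0.08],[0,0,0.08],[0,0,0.08],[0,0,0.08],[0,0,0.08],[0,0,0],[0,0,0],[0,0,0],[0,0,0],[0,0,0]],"twist":[[0,0,0],[0,0,0],[0,0,0],[0,0,0],[0,0,0],[0,0,0],[0,0,0],[0,0,0],[0,0,0],[0,0,0]],"gripper":[-1,-1,-1,-1,-1,-1,-1,-1,-1,-1]}'; python3 -c "
from rig import *
for i in range(3): snapshot('top');s=get_state();print(s['tool_pos'],s['ft_force'])"
```

```text
time_s: 15.5
tool_pos: [588.0, -26.6, -3.2]
eef_rot: [3.141, 0.0, 1.593]
ft_force: [-1.5, -1.1, 8.2]
width: -0.2
grasp_force: 4.2
[587.99947229 -26.57940384  -3.15693555] [-1.85283126 -0.96026371  7.66757527]
[588.00177114 -26.61089581  -3.16016705] [-1.80378466 -0.78111896  8.66089056]
[588.00499362 -26.61043712  -3.18953908] [-1.87954801 -0.63045868  8.08847954]
```

```bash
python3 -m pendant '{"delta_pos":[[0,0,0.05],[0.2,0,0],[0.2,0,0],[0.2,0,0],[0.2,0,0],[0.2,0,0],[0.2,0,0],[0.2,0,0],[0.2,0,0],[0.2,0,0]],"twist":[[0,0,0],[0,0,0],[0,0,0],[0,0,0],[0,0,0],[0,0,0],[0,0,0],[0,0,0],[0,0,0],[0,0,0]],"gripper":[-1,-1,-1,-1,-1,-1,-1,-1,-1,-1]}'
python3 - <<'E'
from h import *
np.set_printoptions(precision=1,suppress=True)
s=get_state();print(s['tool_pos'],s['ft_force'])
t=snapshot("top");cv2.imwrite("pics/t6.png",t)
# tray front wall top edge: bright transition along row 183 of zoom => px rows
a=cv2.imread("pics/top0.png").mean(2);b=t.mean(2)
for r in(200,216,224): print(r,a[r,218:256].astype(int),'\n',b[r,218:256].astype(int))
E
```

```text
time_s: 16.9
tool_pos: [588.0, 14.8, -4.2]
eef_rot: [3.14, 0.004, 1.59]
ft_force: [-0.1, -10.0, 10.5]
width: 0.2
grasp_force: 4.6
[588.   14.8  -4.2] [ -0.1 -10.   10.5]
200 [ 79  80  84  69  59  83  91  87  88  90  86  90  88  81  79  78  80  76
  78  80  80  77  79  77 162 146 129 140 141 141 143 141 144 140 142 139
 141  91] 
 [ 91  91  92  81  61  93  96  98  98  98  99  99  98  88  83  91  88  85
 179 163 148 156 160 158 160 160 160 160 159 156 159 106  53  36  39  36
  37  46]
216 [111 113 115  66  44  65 127 132 136 135 132 132 131 132 108 127 130 131
 132 131 130 133 183 189 201 133 142 147 143 144 147 144 143 146 145 143
 144 197] 
 [126 129 128  75  51  72 140 150 152 152 149 149 146 145 121 144 147 147
 215 149 155 160 161 160 160 163 163 159 160 158 161 162 155  85  35  32
  36  30]
224 [113 115 130  62  91 107 106 107 107 108 104 109 108 107 150 158 159 161
 159 158 160 156 160 159 200 133 137 142 142 145 141 145 143 142 144 147
 144 143] 
 [125 128 146  73  93 119 121 120 121 123 118 120 121 121 170 177 177 188
 221 127 150 162 159 164 162 160 162 162 160 162 164 161 221 226 225 227
 226 228]
```

The tray moved about 17 mm with the catch held (fz about 10 N, z steady). Continuing the push.

```bash
python3 -m pendant '{"delta_pos":[[0.2,0,0],[0.2,0,0],[0.2,0,0],[0.2,0,0],[0.2,0,0],[0.2,0,0],[0.2,0,0],[0.2,0,0],[0.1,0,0],[0,0,0]],"twist":[[0,0,0],[0,0,0],[0,0,0],[0,0,0],[0,0,0],[0,0,0],[0,0,0],[0,0,0],[0,0,0],[0,0,0]],"gripper":[-1,-1,-1,-1,-1,-1,-1,-1,-1,-1]}'
python3 - <<'E'
from h import *
s=get_state();print(s['tool_pos'],s['ft_force'])
t=snapshot("top");b=t.mean(2)
for r in(200,216,224): print(r,b[r,218:250].astype(int))
E
```

```text
time_s: 18.2
tool_pos: [587.1, 57.9, -4.2]
eef_rot: [3.14, 0.003, 1.59]
ft_force: [-0.4, -7.1, 9.9]
width: 0.0
grasp_force: 4.6
[587.11344116  57.92956463  -4.21354619] [-0.41622345 -7.11966538  9.86523008]
200 [ 90  90  93  82 149 119 121 154 157 157 157 160 160 157 162 159 158 105
  48  36  36  35  39  43  43  49  64  67  65  64  64  69]
216 [127 127 127 103 214 127 137 160 162 161 159 160 160 162 162 161 162 161
 155  82  33  27  33  32  50  59  66  66  66  67  65  66]
224 [128 128 144 133 185 116 150 162 160 159 161 161 160 163 159 161 163 163
 219 225 225 227 227 224 225 226 224 225 224 225 224 225]
```

```bash
python3 -m pendant '{"delta_pos":[[0.08,0,0],[0.08,0,0],[0.06,0,0],[0.04,0,0],[0,0,0],[0,0,0],[0,0,0],[0,0,0],[0,0,0],[0,0,0]],"twist":[[0,0,0],[0,0,0],[0,0,0],[0,0,0],[0,0,0],[0,0,0],[0,0,0],[0,0,0],[0,0,0],[0,0,0]],"gripper":[-1,-1,-1,-1,-1,-1,-1,-1,-1,-1]}'
python3 - <<'E'
from h import *
s=get_state();print(s['tool_pos'],s['ft_force'])
b=snapshot("top").mean(2)
for r in(200,216,224): print(r,b[r,215:230].astype(int))
E
```

```text
time_s: 19.5
tool_pos: [587.1, 59.9, -4.2]
eef_rot: [3.141, 0.008, 1.587]
ft_force: [0.4, -20.0, 15.2]
width: -0.1
grasp_force: 4.6
[587.07576347  59.85969715  -4.2429775 ] [  0.3669729  -19.98536859  15.22226047]
200 [ 96  91  89  87  91  90 135 142 114 152 157 160 159 158 159]
216 [122 127 126 124 130 129 217 146 126 157 160 161 162 161 159]
224 [130 128 129 128 131 152 218 146 140 157 161 160 163 163 161]
```

Force rose to 20 N with the tray stopped, so it is home. I'll back off the wall while still pressing, then lift clear.

```bash
python3 -m pendant '{"delta_pos":[[-0.1,0,0],[-0.15,0,0],[-0.2,0,0],[-0.2,0,0],[-0.2,0,0],[0,0,0],[0,0,-0.2],[0,0,-0.3],[0,0,-0.5],[0,0,-0.5]],"twist":[[0,0,0],[0,0,0],[0,0,0],[0,0,0],[0,0,0],[0,0,0],[0,0,0],[0,0,0],[0,0,0],[0,0,0]],"gripper":[-1,-1,-1,-1,-1,-1,-1,-1,-1,-1]}'
python3 -m pendant '{"delta_pos":[[0,0,-1],[0,0,-1],[0,0,-1],[-0.5,0,-1],[-1,0,-1],[-1,0,-1],[-1,0,0],[-1,0,0],[0,0,0],[0,0,0]],"twist":[[0,0,0],[0,0,0],[0,0,0],[0,0,0],[0,0,0],[0,0,0],[0,0,0],[0,0,0],[0,0,0],[0,0,0]],"gripper":[-1,-1,-1,-1,-1,-1,-1,-1,-1,-1]}'
python3 - <<'E'
from h import *
a=cv2.resize(snapshot("top")[175:245,205:355],None,fx=5.3,fy=5.3,interpolation=cv2.INTER_CUBIC)
b=cv2.resize(snapshot("side")[205:275,240:330],(280,218),interpolation=cv2.INTER_CUBIC)
c=np.zeros((218,795,3),np.uint8);c[:,:280]=b
cv2.imwrite("pics/f.png",np.vstack([a,c]))
E
```

```text
time_s: 20.8
tool_pos: [585.9, 45.7, 33.2]
eef_rot: [-3.141, 0.001, 1.592]
ft_force: [0.9, -0.5, -0.8]
width: 0.3
grasp_force: 0.0
time_s: 22.05
tool_pos: [588.5, -65.6, 183.1]
eef_rot: [-3.141, -0.001, 1.593]
ft_force: [0.3, 0.1, 0.6]
width: 0.0
grasp_force: 0.0
```

View pics/f.png

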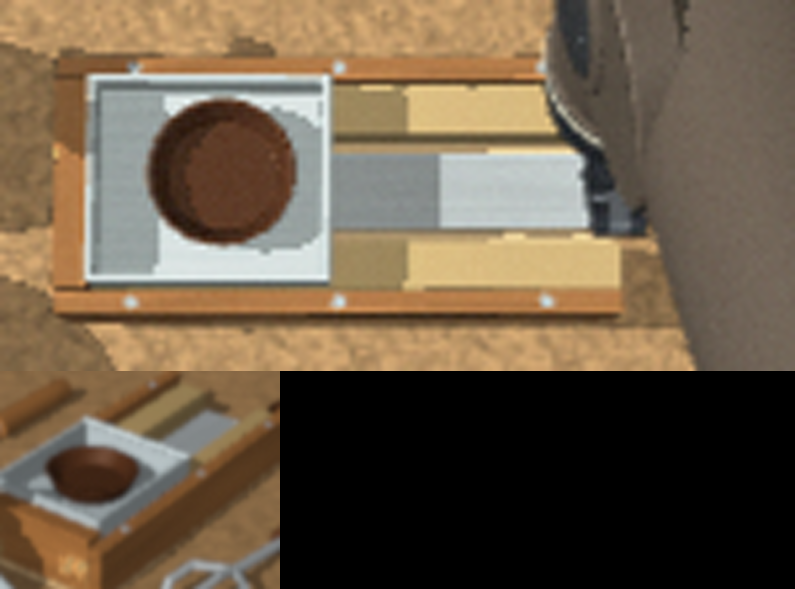

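The tray is flush against the end stop (left edge at x≈86 in the top crop), with the saucer in it. The strip edges at rows 152 and 229 are back to their original spacing, so the catch is up, and the gripper is clear. Handing in.

```bash
python3 -c "
from rig import *
print(job_done())"
```

```text
the job is handed in; nothing more can be done
None
```

The job is handed in: the tray was pushed home against the end stop with the catch held down, the catch looks sprung up again after release, and the saucer is still in the tray. No verdict came back from the judge.

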